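# Re-zero and set the feed dial of a microtome control unit

## Task

Re-set the click dial on the white control unit: turn it anticlockwise (seen from above) all the way back to its zero stop, then clockwise exactly three clicks, so that it rests in the third click. Then push the red-knobbed lock bolt fully in towards the dial to lock it, let go, and leave the other things on the bench where they stand.

Things in the scene. Friction and masses are not known exactly. Their poses are not given: they have to be found in the camera images.
- unit: White unit fixed to the bench, 200 x 260 x 70 mm high, sides along its x and y. Origin at bench height directly below the dial's axis, z up; the box's centre lies 15 mm to -x and 30 mm to +y of it. The lock bolt is on the +y side of the dial and slides along y. A red dot on the top, 58 mm from the axis to +x, marks zero. A dark block 20 mm high, 80 mm from the axis to -x, houses the click spring.
- dial_grip (a point): Middle of the dial's black grip bar, on the dial's upright axis, 113 mm above the bench. The bar is 56 mm long, 18 mm wide (grip across this) and 30 mm high, its underside 98 mm and top 128 mm above the bench. x runs along the bar to the end with the white line, z is up. Under the bar: a neck of 38 mm diameter on a metal plate of 90 mm diameter.
- dial (a joint): Dial angle, rad: 0 at the solid zero stop (white line to the red dot, bar along the unit's x), growing clockwise seen from above, to 2.95. Clicks every 0.3927 (22.5 degrees): 0, 0.393, 0.785, 1.178 ... Starts in click 2 to 6. A spring roller drops between the pins: about 0.25 N m to leave a click; past half-way it snaps into the next; let go, it centres in a click.
- bolt_grip (a point): Middle of the lock bolt's upright round red knob, 16 mm in diameter, its underside 87 mm, this point 105 mm and its top 121 mm above the bench. Axes as the unit's: it slides in along -y, towards the dial. It is 118 mm from the dial's axis when out, 98 mm when fully in. Two fixed guides, tops 88 mm above the bench, flank the bolt and end 95 mm from the axis.
- bolt (a joint): Travel of the lock bolt, m: 0 fully out, 0.020 fully in. It starts out (0 to 0.005). It slides with about 1.2 N of friction and stays where it is left. Its round nose passes between two pins of the dial when the dial rests in a click, otherwise it is stopped by a pin at about 0.010.
- slide_box_mid (a point): Bystander: centre of a loose blue slide box, 85 x 105 x 35 mm high.
- cassette_mid (a point): Bystander: centre of a small loose yellow cassette with a white wax block, 40 x 28 x 16 mm high.
- bottle_mid (a point): Bystander: centre of an upright loose bottle, 44 mm in diameter, 110 mm high.
- dial_plate (a point): Centre of the top of the dial's round metal plate (90 mm diameter), on the dial's axis, 80 mm above the bench. 16 upright steel pins, 5 mm thick, stand round the plate 40 mm from the axis, their tops 90 mm above the bench. It turns with the dial.

How it is judged:
By the outcome, as a careful person would: the job done as asked, in the order asked, and still so for the second after the job is handed in, with the robot touching nothing.
It also fails if it takes over 58 s, if anything falls off the work surface, if the arm or the gripper's body presses on something with over 40 N, if the wrist force passes 120 N, or if a joint passes its speed limit or range.

## Robot

A 6-joint arm with a two-finger parallel gripper is mounted at the origin on the work surface. World frame = base frame: x ahead of the robot, y to its left, z up, the work surface at z = 0. Lengths are in m, angles in rad, forces in N, time in s.
With the tool pointing down it reaches from about 0.325 to 0.775 m from the base axis. Payload 5.5 kg.
Tool frame: the origin (TCP) lies midway between the tips of the shut fingers; the grasp point (between the pads) lies 19 mm behind it; z points along the fingers, y is the line along which they close (so a half turn about z gives the same grasp; the last joint's range is limited). The gripper opens to 88 mm and grips with 3 to 60 N. Pads are 20 mm wide; open, the fingers measure 115 mm over their backs; the gripper's body (75 mm by 178 mm) begins 61 mm behind the grasp point.
Start: joints at [1.045, 0.091, 1.231, -0, 1.82, -0.057], TCP at [0.271, 0.535, 0.223] pointing down, gripper open.
Joint ranges: [-2.87, 2.87], [-0.86, 2.18], [0.17, 2.46], [-1.51, 4.65], [0.06, 2.69], [-2.65, 2.65]. Speed limits (rad/s): [2.57, 2.57, 3.01, 3.14, 3.14, 3.14].

## Interface

Orientations are given as a unit quaternion [x, y, z, w].
In Python, from station import manip, optics gives the robot as it stands.
- The arm moves only by the tool arm_command, never from a script. Its argument "rows" is a list of rows, each a list of 7 numbers: the turn, a rotation vector about the tool's x, y, z scaled (see below), then the shift along the tool's x, y, z scaled (see below), then the opening, from 0 (shut) to 1 (fully open). In form: [[rx, ry, rz, x, y, z, jaw], ...]. A call has 1 to 12 rows; each row shifts and turns the commanded pose from where the row before left it, along the tool's axes as they then stand; what a row does not reach is not made up. The controller multiplies each number of a shift by 4 cm and each number of a turn by 5 degrees. A row lasts 1/12 s, in which the tool goes at most 41.7 mm and 7.16 degrees, less where a joint would pass 70% of its speed; a pose out of reach is approached as far as the arm can. A call with a number of a shift or a turn outside -1 to 1 is refused whole. A call with a gripper value outside its range is refused whole. The fingers move at their own pace and stop on an object; "grip_force" is the grip in N (left out, the last holds). Time passes only in rows, so rows that do not move let the fingers close. It gives the time, the measured TCP pose, the force, the opening and the grip force at its end, in the units of the state.
- manip.get_state(): the state, without advancing time (a new reading comes with each control period).
- optics.capture(name): name is "scene" or "side" or "wrist"; returns a dict with "img" (384x512x3 uint8, red, green, blue), "mtx" (3x3 intrinsics, pixels), "k1" (the pictures are not rectified: a ray, as slopes to the right and down, at radius r is drawn at 1 + k1 r^2 times it, then the intrinsics apply), "R" (3x3) and "t" (3): a world point X has camera coordinates R X + t. Camera axes: x right, y down, z forward; pixel columns grow to the right and rows downward; lengths in m; the calibration is good to about 2 mm. A picture is of the moment at which its call begins. There is no depth.
- manip.hand_in(): hands the job in; it is judged then, once.
The state is a dict: "time": time; "joint_positions": joint angles; "joint_velocities": joint speeds; "effort": joint torques, N m; "tool_pos": TCP position; "orientation": TCP orientation; "wrist_force": force on the tool from outside, world axes, zero at the start; "torque": the same for the moment, N m; "finger_gap": finger opening in m; "finger_force": force on a finger pad.
Only numpy, scipy, OpenCV 4.12 (cv2) and the standard library are available. Lean on these libraries where they do the work, as an engineer would, in place of code of your own. Each camera call takes 0.05 s, during which the arm holds its last target. There are 200 camera calls.

## Working session

There is one attempt and no reset: what is moved stays moved. The work goes in short steps, Python scripts to look and compute and a tool call to move; the robot and the scene stay as the last step left them, time stands still between calls to the robot, and variables do not carry over. Pictures are saved under pics/ and viewed, at most 10 in all, crops included, and the job is handed in when it is done.

Besides the shell and the picture viewer there is one more tool, called after "Call:" as a command line: name --pt "numbers of a row" for each row, then --argument value for the rest. arm_command: Moves the arm, as the interface text tells. Shifts and turns lie within -1 to 1; 1 stands for 4 cm of shift or 5 degrees of turn. Its arguments: {"type":"object","properties":{"rows":{"type":"array","items":{"type":"array","items":{"type":"number"}}},"grip_force":{"type":"number"}},"required":["rows"]}

```bash
mkdir -p pics; cat > h.py <<'E'
import numpy as np, cv2
from station import manip, optics
from scipy.spatial.transform import Rotation as Ro
def cap(n,save=None):
    c=optics.capture(n)
    if save: cv2.imwrite('pics/'+save,c['img'][:,:,::-1])
    return c
def ray(c,p):
    K=np.array(c['mtx']);k=c['k1']
    d=np.array([(p[0]-K[0,2])/K[0,0],(p[1]-K[1,2])/K[1,1]])
    u=d.copy()
    for _ in range(20): u=d/(1+k*(u@u))
    R=np.array(c['R']);return -R.T@np.array(c['t']), R.T@np.array([u[0],u[1],1])
def onz(c,p,z):
    o,d=ray(c,p);return o+d*(z-o[2])/d[2]
def proj(c,X):
    X=np.array(c['R'])@np.array(X)+c['t'];u=X[:2]/X[2];u=u*(1+c['k1']*(u@u));K=np.array(c['mtx'])
    return K[0,0]*u[0]+K[0,2],K[1,1]*u[1]+K[1,2]
E
python3 - <<'E'
from h import *
ims=[cap(n,n+'0.png') for n in ('scene','side','wrist')]
for c in ims: print(-np.array(c['R']).T@np.array(c['t']), c['k1'])
for c in ims:
    hsv=cv2.cvtColor(c['img'],cv2.COLOR_RGB2HSV)
    m=(((hsv[...,0]<8)|(hsv[...,0]>172))&(hsv[...,1]>140)&(hsv[...,2]>70)).astype(np.uint8)
    n,_,s,ce=cv2.connectedComponentsWithStats(m)
    print([(s[i].tolist(),ce[i].round(1).tolist()) for i in range(1,n) if s[i,4]>8])
s=manip.get_state();print(s['tool_pos'],s['orientation'],s['time'],s['finger_gap'])
cv2.imwrite('pics/a.png',np.vstack([np.hstack([cv2.resize(ims[0]['img'],(400,300)),cv2.resize(ims[1]['img'],(400,300))]),np.hstack([cv2.resize(ims[2]['img'],(400,300)),np.zeros((300,400,3),np.uint8)])])[:,:,::-1])
E
```

```text
[ 1.35983799 -0.39781587  0.95226181] -0.11952782760191416
[ 0.17132142 -0.60995444  0.56062722] -0.09121565584266422
[0.20102449 0.5694163  0.38442158] 0.01931873170577503
[([453, 20, 4, 5, 15], [454.3, 21.5]), ([286, 180, 5, 10, 31], [288.0, 184.2]), ([312, 296, 17, 17, 159], [320.2, 304.1])]
[([223, 156, 6, 14, 70], [225.4, 162.3]), ([337, 175, 13, 7, 62], [343.0, 178.0])]
[]
[0.2709904  0.5350758  0.22178118] [ 2.32262597e-01  9.72652841e-01 -7.04674812e-04 -2.01099119e-04] 0.15 0.08764985353902845
```

View pics/scene0.png

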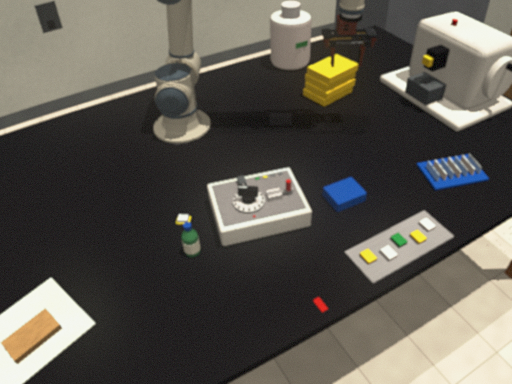

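View pics/side0.png

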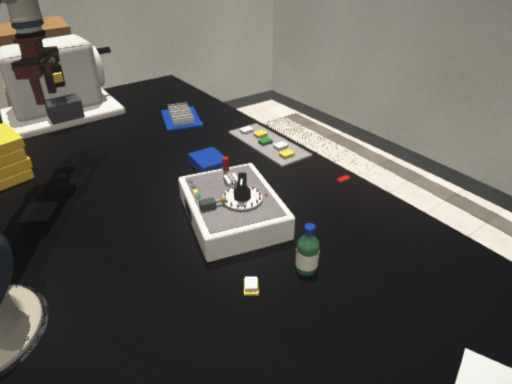

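The unit stands mid-bench. In the scene view the knob is at (288,184) and the dial at about (247,195). In the side view the knob is at (225,162) and the dial at (242,190). The bottle and cassette are on the −y side and the blue box beyond the bolt.

```bash
python3 - <<'E'
from h import *
a=cap('scene');b=cap('side')
K1=onz(a,(288,184.2),.105);K2=onz(b,(225.4,162.3),.105);print('knob',K1,K2)
def reds(c,x0,y0,x1,y1):
    im=c['img'].astype(int);m=((im[...,0]-np.maximum(im[...,1],im[...,2]))>35).astype(np.uint8)
    n,_,s,ce=cv2.connectedComponentsWithStats(m)
    return [(s[i,4],ce[i]) for i in range(1,n) if x0<ce[i][0]<x1 and y0<ce[i][1]<y1]
for c,bx in((a,(205,165,312,240)),(b,(175,150,295,255))):
    for ar,p in reds(c,*bx): print(ar,p.round(1),onz(c,p,.07),onz(c,p,.105))
# plate: bright metal ring, try dial bar black
A=cv2.resize(a['img'][160:250,200:320],None,fx=5,fy=5,interpolation=cv2.INTER_CUBIC)
B=cv2.resize(b['img'][145:255,170:300],None,fx=4.5,fy=4.5,interpolation=cv2.INTER_CUBIC)
cv2.imwrite('pics/ca.png',A[:,:,::-1]);cv2.imwrite('pics/cb.png',B[:,:,::-1])
E
```

```text
knob [0.58188271 0.10495176 0.105     ] [0.5851823  0.10954473 0.105     ]
54 [288.1 183.6] [0.5476373 0.1273693 0.07     ] [0.57985793 0.1065348  0.105     ]
9 [253.7 215.9] [ 0.60984254 -0.02322106  0.07      ] [ 0.63959543 -0.03808152  0.105     ]
85 [225.5 163.1] [0.61499817 0.16098472 0.07      ] [0.58334749 0.10598803 0.105     ]
10 [265.8 194. ] [ 0.61346859 -0.01903259  0.07      ] [ 0.58192702 -0.06118733  0.105     ]
7 [222.9 197.7] [0.52522333 0.02573728 0.07      ] [ 0.49997694 -0.01961123  0.105     ]
```

View pics/ca.png

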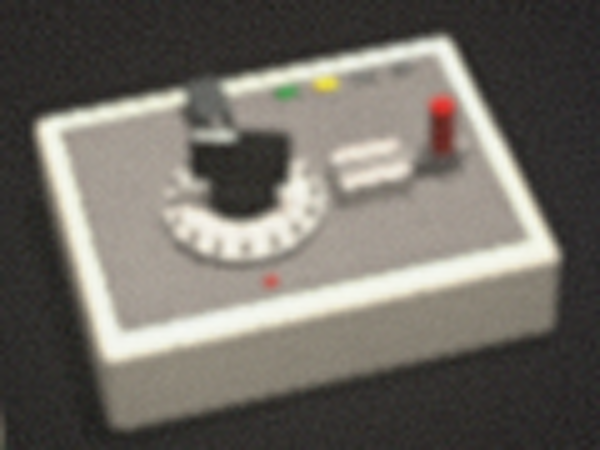

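View pics/cb.png

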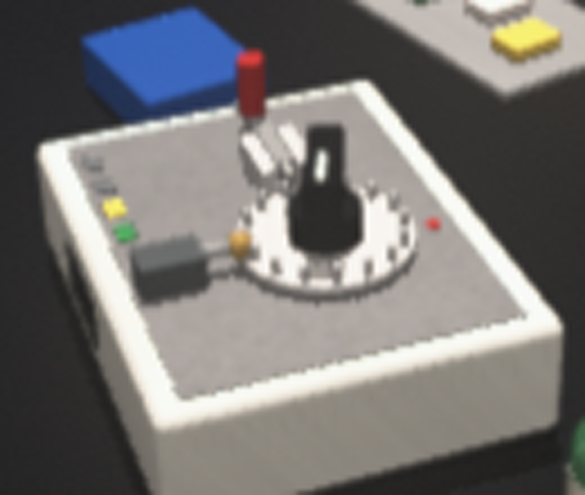

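Measurements: knob (0.583, 0.1065) and dot (0.6115, −0.021) are 131 mm apart, as expected. This gives unit yaw ≈ −13.8° and dial axis ≈ (0.555, −0.007). The white line faces the side camera, so the dial is probably in click 5. I'll move to hover above the dial.

Call:
arm_command --pt "0 0 0 -0.52 -0.37 0 1" --pt "0 0 0 -0.52 -0.37 0 1" --pt "0 0 0 -0.52 -0.37 0 1" --pt "0 0 0 -0.52 -0.37 0 1" --pt "0 0 0 -0.52 -0.37 0 1" --pt "0 0 0 -0.52 -0.37 0 1" --pt "0 0 0 -0.52 -0.37 0 1" --pt "0 0 0 -0.52 -0.37 0 1" --pt "0 0 0 -0.52 -0.37 0 1" --pt "0 0 0 -0.52 -0.37 0 1" --pt "0 0 0 -0.52 -0.37 0 1" --pt "0 0 0 -0.52 -0.37 0 1"

```text
time: 1.25
tool_pos: [0.4139, 0.2629, 0.2226]
orientation: [0.232, 0.973, 0.0, 0.0]
wrist_force: [-0.4, 0.4, -0.8]
finger_gap: 0.0882
finger_force: 0.0
```

Call:
arm_command --pt "0 0 0 -0.52 -0.37 0 1" --pt "0 0 0 -0.52 -0.37 0 1" --pt "0 0 0 -0.52 -0.37 0 1" --pt "0 0 0 -0.52 -0.37 0 1" --pt "0 0 0 -0.52 -0.37 0 1" --pt "0 0 0 -0.52 -0.37 0 1" --pt "0 0 0 -0.52 -0.37 0 1" --pt "0 0 0 -0.52 -0.37 0 1" --pt "0 0 0 -0.52 -0.37 0 1" --pt "0 0 0 -0.52 -0.37 0 1" --pt "0 0 0 -0.52 -0.37 0 1" --pt "0 0 0 -0.52 -0.37 0 1"

```text
time: 2.25
tool_pos: [0.5563, -0.0084, 0.2225]
orientation: [0.232, 0.973, 0.0, -0.0]
wrist_force: [0.6, 0.1, -0.2]
finger_gap: 0.0879
finger_force: 0.0
```

Call:
arm_command --pt "0 0 1 0 0 0 1" --pt "0 0 1 0 0 0 1" --pt "0 0 1 0 0 0 1" --pt "0 0 1 0 0 0 1" --pt "0 0 1 0 0 0 1" --pt "0 0 1 0 0 0 1" --pt "0 0 1 0 0 0 1" --pt "0 0 1 0 0 0 1" --pt "0 0 1 0 0 0 1" --pt "0 0 1 0 0 0 1"

```text
time: 3.08
tool_pos: [0.5559, -0.0071, 0.2225]
orientation: [0.623, 0.782, -0.0, -0.0]
wrist_force: [-0.0, 0.5, -0.4]
finger_gap: 0.0876
finger_force: 0.0
```

Call:
arm_command --pt "0 0 1 0 0 0 1" --pt "0 0 1 0 0 0 1" --pt "0 0 1 0 0 0 1" --pt "0 0 1 0 0 0 1" --pt "0 0 1 0 0 0 1" --pt "0 0 1 0 0 0 1" --pt "0 0 1 0 0 0 1" --pt "0 0 1 0 0 0 1" --pt "0 0 1 0 0 0 1" --pt "0 0 1 0 0 0 1" --pt "0 0 0 0 0 0 1" --pt "0 0 0 0 0 0 1"

```text
time: 4.08
tool_pos: [0.5559, -0.0071, 0.2225]
orientation: [0.894, 0.448, -0.0, -0.0]
wrist_force: [0.5, 0.7, 0.3]
finger_gap: 0.0881
finger_force: 0.0
```

```bash
cat >> h.py <<'E'
def st():
    s=manip.get_state();R=Ro.from_quat(s['orientation']).as_matrix()
    print('t',s['time'],'pos',np.round(s['tool_pos'],4),'xaz',np.degrees(np.arctan2(R[1,0],R[0,0])).round(2),'z',R[:,2].round(4),'F',np.round(s['wrist_force'],2),'T',np.round(s['torque'],3),'gap',round(s['finger_gap'],4),'ff',s['finger_force'],'j6',round(s['joint_positions'][5],3))
    return s,R
E
python3 - <<'E'
from h import *
st();c=cap('wrist','w1.png')
print(proj(c,(.555,-.007,.128)),proj(c,(.6115,-.021,.07)),proj(c,(.583,.1065,.121)))
E
```

```text
t 4.0833 pos [ 0.5559 -0.0071  0.2225] xaz 53.29 z [-2.e-04  0.e+00 -1.e+00] F [0.5  0.71 0.32] T [-0.051  0.148 -0.003] gap 0.0881 ff 0.0 j6 0.567
(np.float64(250.7997197268236), np.float64(193.87390390907936)) (np.float64(297.00378905588246), np.float64(161.00133273885234)) (np.float64(199.89401736773155), np.float64(76.399945202991))
```

View pics/w1.png

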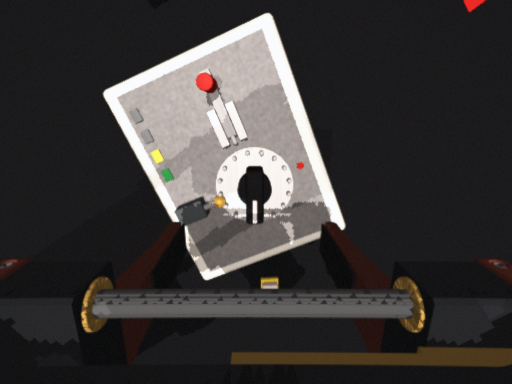

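The wrist view shows the bar upright in the image, from (255,167) to (255,223), white line at the lower end. The dot is at (300,166) and the knob top at (205,82). I'll refine from these.

```bash
python3 - <<'E'
from h import *
c=cap('wrist');im=c['img'].astype(int)
m=((im[...,0]-np.maximum(im[...,1],im[...,2]))>60).astype(np.uint8)
n,_,s,ce=cv2.connectedComponentsWithStats(m)
P=[ce[i] for i in range(1,n) if 8<s[i,4] and 150<ce[i][0]<340 and 50<ce[i][1]<200];print(P)
k=onz(c,P[0],.121);d=onz(c,P[1],.07);print('knob',k,'dot',d)
v=(d-k)[:2];L=np.hypot(*v);y=np.sqrt(L*L-.058**2);yaw=np.arctan2(v[1],v[0])-np.arctan2(-y,.058)
o=d[:2]-.058*np.array([np.cos(yaw),np.sin(yaw)]);print('knobdist',y,'yaw',np.degrees(yaw),'axis',o)
# bar top: dark pixels within the plate
x,yy=map(int,proj(c,(*o,.128)));g=im.max(2)
w=(g<45).astype(np.uint8);w[:]=w*(np.hypot(*(np.indices(w.shape)-np.array([yy,x])[:,None,None]))<40)
e=[onz(c,p,.128)[:2] for p in ((255,169),(255,222))];print('ends',e,np.degrees(np.arctan2(*(e[1]-e[0])[::-1])),np.linalg.norm(e[1]-e[0]),(e[0]+e[1])/2)
# white line direction
m=((g>150)).astype(np.uint8);m[:, :245]=0;m[:,265:]=0;m[:200]=0;m[226:]=0
n,_,s,ce=cv2.connectedComponentsWithStats(m);print([(s[i].tolist(),ce[i]) for i in range(1,n)])
E
```

```text
[array([204.63272727,  81.48363636]), array([300.11627907, 165.11627907])]
knob [0.58370524 0.10074989 0.121     ] dot [ 0.61171866 -0.02721417  0.07      ]
knobdist 0.11745446922877652 yaw -13.932367314366159 axis [ 0.55542498 -0.01324914]
ends [array([0.5732091 , 0.01058225]), array([ 0.54050523, -0.03353452])] -126.54963234054964 0.054916594377410664 [ 0.55685716 -0.01147614]
[([253, 201, 4, 23, 91], array([254.48351648, 211.87912088])), ([245, 204, 1, 13, 13], array([245., 210.])), ([264, 204, 1, 5, 5], array([264., 206.])), ([264, 214, 1, 3, 3], array([264., 215.]))]
```

Call:
arm_command --pt "0 0 0 -0.04 0.05 0.3 1" --pt "0 0 0 0 0 0.3 1" --pt "0 0 0 0 0 0.3 1" --pt "0 0 0 0 0 0.3 1" --pt "0 0 0 0 0 0.3 1" --pt "0 0 0 0 0 0.3 1" --pt "0 0 0 0 0 0.3 1" --pt "0 0 0 0 0 0.3 1" --pt "0 0 0 0 0 0.3 1" --pt "0 0 0 0 0 0.3 1" --pt "0 0 0 0 0 0 1" --pt "0 0 0 0 0 0 1"

```text
time: 5.18
tool_pos: [0.5561, -0.0096, 0.1017]
orientation: [0.894, 0.447, -0.001, -0.0]
wrist_force: [-0.6, -0.3, 0.9]
finger_gap: 0.0881
finger_force: 0.0
```

Call:
arm_command --pt "0 0 0 0 0 0 0.5" --pt "0 0 0 0 0 0 0.4" --pt "0 0 0 0 0 0 0.3" --pt "0 0 0 0 0 0 0.2" --pt "0 0 0 0 0 0 0.1" --pt "0 0 0 0 0 0 0.1" --pt "0 0 0 0 0 0 0.1" --pt "0 0 0 0 0 0 0.1" --pt "0 0 0 0 0 0 0.1" --pt "0 0 0 0 0 0 0.1" --grip_force 8

```text
time: 6.02
tool_pos: [0.5566, -0.0096, 0.1026]
orientation: [0.894, 0.447, -0.0, -0.0]
wrist_force: [0.7, 0.2, 0.3]
finger_gap: 0.0245
finger_force: 0.0
```

```bash
python3 - <<'E'
from h import *
s,R=st();print('tool F',R.T@s['wrist_force'])
c=cap('wrist','w2.png')
E
```

```text
t 6.0167 pos [ 0.5566 -0.0096  0.1026] xaz 53.14 z [-0.  0. -1.] F [0.7  0.19 0.26] T [-0.038  0.059 -0.033] gap 0.0245 ff 0.0 j6 0.565
tool F [ 0.57253159  0.44803798 -0.26095444]
```

View pics/w2.png

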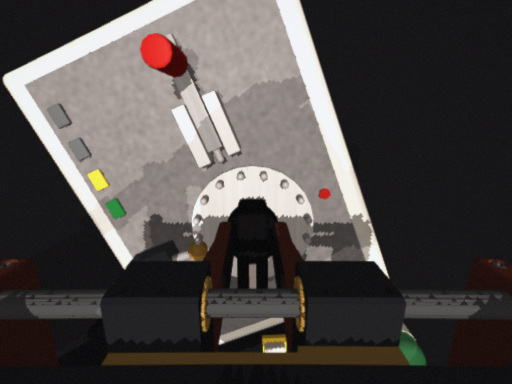

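The wrist view shows the bar (about (253,230)) centred between the fingers. I'll close firmly.

Call:
arm_command --pt "0 0 0 0 0 0 0.1" --pt "0 0 0 0 0 0 0.1" --pt "0 0 0 0 0 0 0.1" --pt "0 0 0 0 0 0 0.1" --pt "0 0 0 0 0 0 0.1" --pt "0 0 0 0 0 0 0.1" --grip_force 15

```text
time: 6.57
tool_pos: [0.5564, -0.0095, 0.1026]
orientation: [0.894, 0.447, -0.0, -0.0]
wrist_force: [-1.9, -0.1, 0.9]
finger_gap: 0.018
finger_force: 15.0
```

Call:
arm_command --pt "0 0 0 0 0 0 0" --pt "0 0 0 0 0 0 0" --pt "0 0 0 0 0 0 0" --pt "0 0 0 0 0 0 0" --pt "0 0 0 0 0 0 0" --pt "0 0 0 0 0 0 0" --grip_force 45

```text
time: 7.07
tool_pos: [0.5564, -0.0095, 0.1026]
orientation: [0.894, 0.447, -0.0, -0.0]
wrist_force: [-3.2, 1.1, 1.4]
finger_gap: 0.0179
finger_force: 45.0
```

```bash
python3 - <<'E'
from h import *
s,R=st();print('tool F',R.T@s['wrist_force'])
E
```

```text
t 7.0667 pos [ 0.5564 -0.0095  0.1026] xaz 53.14 z [-4.e-04  2.e-04 -1.e+00] F [-3.15  1.11  1.39] T [0.27  0.676 0.16 ] gap 0.0179 ff 44.988627433776855 j6 0.565
tool F [-1.00669019 -3.18796099 -1.38771449]
```

Call:
arm_command --pt "0 0 -0.75 0 -0.01 0 0" --pt "0 0 -0.75 0 0 0 0" --pt "0 0 -0.75 0 0 0 0" --pt "0 0 -0.75 0 0 0 0" --pt "0 0 -0.75 0 0 0 0" --pt "0 0 -0.75 0 0 0 0" --pt "0 0 -0.75 0 0 0 0" --pt "0 0 -0.75 0 0 0 0" --pt "0 0 -0.75 0 0 0 0" --pt "0 0 -0.75 0 0 0 0" --pt "0 0 -0.75 0 0 0 0" --pt "0 0 -0.75 0 0 0 0"

```text
time: 8.07
tool_pos: [0.5551, -0.0091, 0.1026]
orientation: [0.654, 0.757, -0.001, -0.001]
wrist_force: [-7.1, 3.9, 3.6]
finger_gap: 0.018
finger_force: 45.0
```

```bash
python3 - <<'E'
from h import *
s,R=st();print('tool F',R.T@s['wrist_force'])
E
```

```text
t 8.0667 pos [ 0.5551 -0.0091  0.1026] xaz 98.33 z [-2.9e-03  5.0e-04 -1.0e+00] F [-7.06  3.94  3.63] T [ 0.5    1.344 -0.005] gap 0.018 ff 44.99285280704498 j6 -0.223
tool F [ 4.92374808 -6.42605652 -3.61073242]
```

Call:
arm_command --pt "0 0 -0.75 0.025 -0.03 0 0" --pt "0 0 -0.75 0 0 0 0" --pt "0 0 -0.75 0 0 0 0" --pt "0 0 -0.75 0 0 0 0" --pt "0 0 -0.75 0 0 0 0" --pt "0 0 -0.75 0 0 0 0" --pt "0 0 -0.75 0 0 0 0" --pt "0 0 -0.75 0 0 0 0" --pt "0 0 -0.75 0 0 0 0" --pt "0 0 -0.75 0 0 0 0" --pt "0 0 -0.75 0 0 0 0" --pt "0 0 -0.75 0 0 0 0"

```text
time: 9.07
tool_pos: [0.5538, -0.0098, 0.1026]
orientation: [0.315, 0.949, -0.001, -0.001]
wrist_force: [-8.8, -2.7, 3.2]
finger_gap: 0.0178
finger_force: 45.0
```

Call:
arm_command --pt "0 0 -0.5 0 0 0 0" --pt "0 0 -0.5 0 0 0 0" --pt "0 0 -0.5 0 0 0 0" --pt "0 0 -0.5 0 0 0 0" --pt "0 0 -0.5 0 0 0 0" --pt "0 0 -0.5 0 0 0 0" --pt "0 0 -0.5 0 0 0 0" --pt "0 0 -0.5 0 0 0 0"

```text
time: 9.73
tool_pos: [0.5535, -0.0103, 0.1026]
orientation: [0.146, 0.989, -0.002, -0.001]
wrist_force: [-9.5, -4.5, 4.1]
finger_gap: 0.0175
finger_force: 45.0
```

```bash
python3 - <<'E'
from h import *
s,R=st();print('tool F',R.T@s['wrist_force'])
E
```

```text
t 9.7333 pos [ 0.5535 -0.0103  0.1026] xaz 163.18 z [-0.0034 -0.003  -1.    ] F [-9.55 -4.53  4.14] T [-0.578  1.425  0.185] gap 0.0175 ff 44.99058544635773 j6 -1.355
tool F [ 7.83666965 -7.11746262 -4.09173428]
```

Call:
arm_command --pt "0 0 -0.3 0.03 -0.03 0 0" --pt "0 0 -0.3 0 0 0 0" --pt "0 0 -0.2 0 0 0 0" --pt "0 0 0 0 0 0 0" --pt "0 0 0 0 0 0 0"

```text
time: 10.15
tool_pos: [0.5534, -0.0104, 0.1026]
orientation: [0.113, 0.994, -0.001, 0.0]
wrist_force: [-3.3, -4.4, 1.3]
finger_gap: 0.0177
finger_force: 45.2
```

```bash
python3 - <<'E'
from h import *
s,R=st();print('tool F',R.T@s['wrist_force'])
E
```

```text
t 10.15 pos [ 0.5534 -0.0104  0.1026] xaz 167.0 z [-2.0e-04 -1.6e-03 -1.0e+00] F [-3.34 -4.36  1.26] T [-0.679  0.555 -0.791] gap 0.0177 ff 45.19208014011383 j6 -1.423
tool F [ 2.27618909 -5.00554905 -1.25168114]
```

Call:
arm_command --pt "0 0 -0.3 0 0 0 0" --pt "0 0 -0.3 0 0 0 0" --pt "0 0 0 0 0 0 0" --pt "0 0 0 0 0 0 0"

```text
time: 10.48
tool_pos: [0.5532, -0.0104, 0.1026]
orientation: [0.088, 0.996, -0.001, -0.0]
wrist_force: [-3.8, -4.2, 2.1]
finger_gap: 0.0183
finger_force: 47.1
```

```bash
python3 - <<'E'
from h import *
s,R=st();print('tool F',R.T@s['wrist_force'])
c=cap('wrist','w3.png')
E
```

```text
t 10.4833 pos [ 0.5532 -0.0104  0.1026] xaz 169.96 z [-7.0e-04 -1.5e-03 -1.0e+00] F [-3.79 -4.25  2.14] T [-0.641  0.704 -1.324] gap 0.0183 ff 47.058556733554724 j6 -1.475
tool F [ 2.98933505 -4.84680792 -2.13069523]
```

View pics/w3.png

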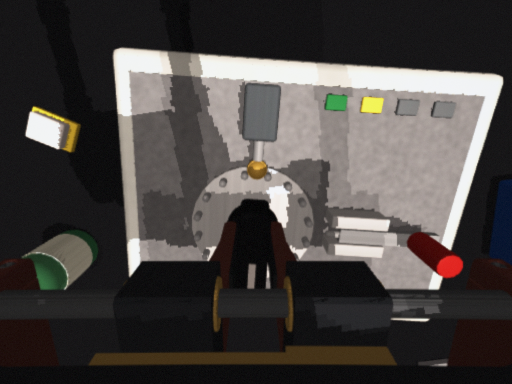

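The zero stop is felt: torque rises to −1.3 N m while the dial holds. The zero azimuth is ≈166°, and the roller sits between pins. Now three clicks clockwise (67.5°).

Call:
arm_command --pt "0 0 0.7 0.02 -0.03 0 0" --pt "0 0 0.7 0 0 0 0" --pt "0 0 0.7 0 0 0 0" --pt "0 0 0.7 0 0 0 0" --pt "0 0 0.7 0 0 0 0" --pt "0 0 0.7 0 0 0 0" --pt "0 0 0.7 0 0 0 0" --pt "0 0 0.7 0 0 0 0" --pt "0 0 0.7 0 0 0 0" --pt "0 0 0.7 0 0 0 0" --pt "0 0 0.7 0 0 0 0" --pt "0 0 0.7 0 0 0 0"

```text
time: 11.53
tool_pos: [0.5539, -0.0093, 0.1026]
orientation: [0.438, 0.899, 0.001, 0.001]
wrist_force: [3.4, 1.9, -2.7]
finger_gap: 0.0176
finger_force: 45.0
```

Call:
arm_command --pt "0 0 0.7 0 0 0 0" --pt "0 0 0.7 0 0 0 0" --pt "0 0 0.7 0 0 0 0" --pt "0 0 0.7 0 0 0 0" --pt "0 0 0.7 0 0 0 0" --pt "0 0 0.7 0 0 0 0" --pt "0 0 0.7 0 0 0 0" --pt "0 0 0.7 0 0 0 0" --pt "0 0 0 0 0 0 0" --pt "0 0 0 0 0 0 0"

```text
time: 12.37
tool_pos: [0.5547, -0.0089, 0.1026]
orientation: [0.642, 0.767, 0.003, 0.001]
wrist_force: [8.0, 3.5, -3.9]
finger_gap: 0.0176
finger_force: 45.0
```

```bash
python3 - <<'E'
from h import *
s,R=st();print('tool F',R.T@s['wrist_force'])
E
```

```text
t 12.3667 pos [ 0.5547 -0.0089  0.1026] xaz 100.17 z [ 0.0054  0.0024 -1.    ] F [ 7.98  3.52 -3.92] T [ 0.413 -0.972 -0.257] gap 0.0176 ff 44.95360493659973 j6 -0.257
tool F [2.05398445 8.45839678 3.97214723]
```

Call:
arm_command --pt "0 0 0.3 0.01 0.04 0 0" --pt "0 0 0 0 0 0 0" --pt "0 0 0 0 0 0 0" --pt "0 0 0 0 0 0 0" --grip_force 20

```text
time: 12.7
tool_pos: [0.5548, -0.0089, 0.1026]
orientation: [0.651, 0.759, 0.001, 0.0]
wrist_force: [5.3, 3.7, -2.2]
finger_gap: 0.0179
finger_force: 20.0
```

```bash
python3 - <<'E'
from h import *
s,R=st();print('tool F',R.T@s['wrist_force'])
E
```

```text
t 12.7 pos [ 0.5548 -0.0089  0.1026] xaz 98.71 z [ 0.0021  0.0014 -1.    ] F [ 5.33  3.73 -2.25] T [ 0.531 -0.729 -0.015] gap 0.0179 ff 19.986172914505005 j6 -0.23
tool F [2.87903476 5.82719908 2.26120508]
```

Call:
arm_command --pt "0 0 0 0 0 0 0.5" --pt "0 0 0 0 0 0 0.5" --pt "0 0 0 0 0 0 0.6" --pt "0 0 0 0 0 0 0.6" --pt "0 0 0 0 0 0 0.6" --pt "0 0 0 0 0 -0.4 0.6" --pt "0 0 0 0 0 -0.7 0.6" --pt "0 0 0 0 0 -0.7 0.6" --pt "0 0 0 0 0 -0.6 0.6" --pt "0 0 0 0 0 -0.6 0.6" --pt "0 0 0 0 0 0 0.6"

```text
time: 13.62
tool_pos: [0.5555, -0.01, 0.2289]
orientation: [0.652, 0.758, 0.003, 0.004]
wrist_force: [0.4, -0.0, 0.3]
finger_gap: 0.0525
finger_force: 0.0
```

```bash
python3 - <<'E'
from h import *
s,R=st()
c=cap('wrist','w4.png');im=c['img'].astype(int)
m=((im[...,0]-np.maximum(im[...,1],im[...,2]))>60).astype(np.uint8)
n,_,q,ce=cv2.connectedComponentsWithStats(m)
for i in range(1,n):
    if q[i,4]>8: print(q[i].tolist(),ce[i].round(1),'z.121',onz(c,ce[i],.121).round(4),'z.07',onz(c,ce[i],.07).round(4))
E
```

```text
t 13.6167 pos [ 0.5555 -0.01    0.2289] xaz 98.63 z [ 8.9e-03 -8.0e-04 -1.0e+00] F [ 0.36 -0.03  0.31] T [-0.042  0.039  0.021] gap 0.0525 ff 0.0 j6 -0.23
[291, 70, 18, 19, 260] [299.5  78.7] z.121 [0.583 0.101 0.121] z.07 [0.5907 0.1076 0.07  ]
[466, 187, 31, 16, 363] [480.6 194.6] z.121 [0.7903 0.0192 0.121 ] z.07 [0.8371 0.0103 0.07  ]
[292, 195, 7, 7, 36] [294.7 197.8] z.121 [ 0.601  -0.0126  0.121 ] z.07 [ 0.6121 -0.0274  0.07  ]
```

View pics/w4.png

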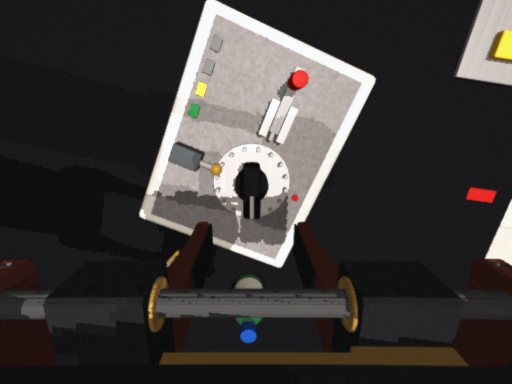

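The wrist view shows the bar pointing straight down the image (252,165–217) at tool azimuth 98.6°, which is 67.5° from zero, click 3. The knob is at (300,79). I'll go above it with the fingers closing across the slide direction.

Call:
arm_command --pt "0 0 0.9 0 0 0 0.6" --pt "0 0 0.9 0 0 0 0.6" --pt "0 0 0.9 0 0 0 0.6" --pt "0 0 0.9 0 0 0 0.6" --pt "0 0 0.9 0 0 0 0.6" --pt "0 0 0 0.49 0 0 0.6" --pt "0 0 0 0.49 0 0 0.6" --pt "0 0 0 0.49 0 0 0.6" --pt "0 0 0 0.49 0 0 0.6" --pt "0 0 0 0.49 0 0 0.6" --pt "0 0 0 0.49 0 0 0.6" --pt "0 0 0 0 0 0 0.6"

```text
time: 14.67
tool_pos: [0.5818, 0.1073, 0.2202]
orientation: [0.786, 0.618, -0.001, -0.001]
wrist_force: [-0.2, -0.3, -0.5]
finger_gap: 0.0525
finger_force: 0.0
```

```bash
python3 - <<'E'
from h import *
s,R=st()
c=cap('wrist');im=c['img'].astype(int)
m=((im[...,0]-np.maximum(im[...,1],im[...,2]))>60).astype(np.uint8)
n,_,q,ce=cv2.connectedComponentsWithStats(m)
for i in range(1,n):
    if q[i,4]>8:
        k=onz(c,ce[i],.121); print(q[i].tolist(),ce[i].round(1),'z.121',k.round(4),'in tool',(R.T@(k-s['tool_pos'])).round(4))
E
```

```text
t 14.6667 pos [0.5818 0.1073 0.2202] xaz 76.32 z [-3.2e-03  9.0e-04 -1.0e+00] F [-0.22 -0.25 -0.52] T [-0.06   0.097 -0.008] gap 0.0525 ff 0.0 j6 0.363
[471, 180, 32, 19, 421] [486.7 188.9] z.121 [0.8065 0.0559 0.121 ] in tool [0.0032 0.2308 0.0984]
[248, 183, 16, 22, 274] [255.4 193.7] z.121 [0.5842 0.1048 0.121 ] in tool [-0.0019  0.0033  0.0991]
[10, 260, 8, 3, 16] [ 13.8 260.7] z.121 [0.3154 0.0929 0.121 ] in tool [-0.077  -0.2551  0.1   ]
[489, 260, 8, 3, 17] [492.  260.6] z.121 [ 0.8115 -0.0269  0.121 ] in tool [-0.0762  0.2552  0.0983]
[296, 270, 4, 6, 18] [297.8 272.5] z.121 [0.6083 0.006  0.121 ] in tool [-0.0922  0.05    0.099 ]
```

Call:
arm_command --pt "0 0 0 -0.05 0.04 0.3 0.6" --pt "0 0 0 0 0 0.3 0.6" --pt "0 0 0 0 0 0.3 0.6" --pt "0 0 0 0 0 0.3 0.6" --pt "0 0 0 0 0 0.3 0.6" --pt "0 0 0 0 0 0.3 0.6" --pt "0 0 0 0 0 0.3 0.6" --pt "0 0 0 0 0 0.3 0.6" --pt "0 0 0 0 0 0.3 0.6" --pt "0 0 0 0 0 0.2 0.6" --pt "0 0 0 0 0 0.2 0.6" --pt "0 0 0 0 0 0 0.5"

```text
time: 15.72
tool_pos: [0.5824, 0.1021, 0.0964]
orientation: [0.787, 0.617, -0.001, -0.001]
wrist_force: [0.7, -0.7, -0.0]
finger_gap: 0.049
finger_force: 0.0
```

Call:
arm_command --pt "0 0 0 0 0 0 0.3" --pt "0 0 0 0 0 0 0.2" --pt "0 0 0 0 0 0 0" --pt "0 0 0 0 0 0 0" --pt "0 0 0 0 0 0 0" --pt "0 0 0 0 0 0 0" --pt "0 0 0 0 0 0 0" --pt "0 0 0 0 0 0 0" --pt "0 0 0 0 0 0 0" --pt "0 0 0 0 0 0 0" --grip_force 10

```text
time: 16.55
tool_pos: [0.5833, 0.1023, 0.0992]
orientation: [0.787, 0.617, 0.0, 0.0]
wrist_force: [-2.6, 0.6, 4.7]
finger_gap: 0.0156
finger_force: 10.0
```

```bash
python3 - <<'E'
from h import *
s,R=st();print('tool F',R.T@s['wrist_force'])
E
```

```text
t 16.55 pos [0.5833 0.1023 0.0992] xaz 76.15 z [ 5.e-04  3.e-04 -1.e+00] F [-2.64  0.55  4.7 ] T [ 0.042  0.551 -0.002] gap 0.0156 ff 10.002052187919617 j6 0.358
tool F [-0.09083509 -2.69223254 -4.70106798]
```

Call:
arm_command --pt "0 0 0 -0.05 -0.02 -0.02 0" --pt "0 0 0 -0.05 0 0 0" --pt "0 0 0 -0.05 0 0 0" --pt "0 0 0 -0.05 0 0 0" --pt "0 0 0 -0.05 0 0 0" --pt "0 0 0 -0.05 0 0 0" --pt "0 0 0 -0.05 0 0 0" --pt "0 0 0 -0.05 0 0 0" --pt "0 0 0 0 0 0 0"

```text
time: 17.3
tool_pos: [0.579, 0.086, 0.0994]
orientation: [0.787, 0.616, 0.0, 0.001]
wrist_force: [5.3, -0.4, -0.7]
finger_gap: 0.0159
finger_force: 10.0
```

```bash
python3 - <<'E'
from h import *
s,R=st();print('tool F',R.T@s['wrist_force'])
E
```

```text
t 17.3 pos [0.579  0.086  0.0994] xaz 76.1 z [ 1.1e-03 -6.0e-04 -1.0e+00] F [ 5.3  -0.39 -0.71] T [-0.155 -0.818 -0.009] gap 0.0159 ff 10.000680685043335 j6 0.332
tool F [0.89791518 5.23750926 0.71532118]
```

Call:
arm_command --pt "0 0 0 -0.05 0 0 0" --pt "0 0 0 -0.05 0 0 0" --pt "0 0 0 -0.03 0 0 0" --pt "0 0 0 0 0 0 0"

```text
time: 17.63
tool_pos: [0.5783, 0.0833, 0.0995]
orientation: [0.787, 0.617, 0.002, -0.001]
wrist_force: [8.2, 6.4, -1.7]
finger_gap: 0.0156
finger_force: 10.0
```

```bash
python3 - <<'E'
from h import *
s,R=st();print('tool F',R.T@s['wrist_force'])
E
```

```text
t 17.6333 pos [0.5783 0.0833 0.0995] xaz 76.19 z [ 0.0028  0.0037 -1.    ] F [ 8.24  6.45 -1.72] T [ 1.032 -1.301  0.033] gap 0.0156 ff 10.000226944684982 j6 0.324
tool F [8.22260011 6.46308816 1.77066694]
```

Call:
arm_command --pt "0 0 0 -0.05 0.03 0 0" --pt "0 0 0 -0.05 0 0 0" --pt "0 0 0 0 0 0 0" --pt "0 0 0 0 0 0 0"

```text
time: 17.97
tool_pos: [0.5779, 0.0811, 0.0996]
orientation: [0.786, 0.618, 0.003, -0.002]
wrist_force: [5.4, 12.6, 0.1]
finger_gap: 0.0156
finger_force: 10.0
```

```bash
python3 - <<'E'
from h import *
s,R=st();print('tool F',R.T@s['wrist_force'])
E
```

```text
t 17.9667 pos [0.5779 0.0811 0.0996] xaz 76.29 z [ 0.0015  0.0066 -1.    ] F [ 5.45 12.58  0.05] T [ 1.992 -0.838  0.019] gap 0.0156 ff 10.000002533197403 j6 0.317
tool F [13.51478947  2.30676609  0.03675178]
```

At the stop: the force rises to 13.5 N. I'll ease off partway, release and retreat.

Call:
arm_command --pt "0 0 0 0.03 0 0 0" --pt "0 0 0 0 0 0 0.3" --pt "0 0 0 0 0 0 0.5" --pt "0 0 0 0 0 0 0.6" --pt "0 0 0 0 0 0 0.6" --pt "0 0 0 0 0 0 0.6" --pt "0 0 0 0 0 -0.4 0.6" --pt "0 0 0 0 0 -0.8 0.6" --pt "0 0 0 0 0 -0.8 0.6" --pt "0 0 0 0 0 -0.8 0.6" --pt "0 0 0 0 0 -0.3 0.6" --pt "0 0 0 0 0 0 0.6"

```text
time: 18.97
tool_pos: [0.5791, 0.0786, 0.2277]
orientation: [0.787, 0.617, 0.003, 0.002]
wrist_force: [0.4, -0.0, -0.5]
finger_gap: 0.0528
finger_force: 0.0
```

Call:
arm_command --pt "0 0 0 -0.5 0 0 0.6" --pt "0 0 0 -0.5 0 0 0.6" --pt "0 0 0 -0.5 0 0 0.6" --pt "0 0 0 -0.5 0 0 0.6" --pt "0 0 0 0 0 0 0.6" --pt "0 0 0 0 0 0 0.6" --pt "0 0 0 0 0 0 0.6" --pt "0 0 0 0 0 0 0.6"

```text
time: 19.63
tool_pos: [0.5586, 0.0019, 0.2223]
orientation: [0.787, 0.617, -0.0, -0.001]
wrist_force: [-0.2, -0.3, 0.1]
finger_gap: 0.0529
finger_force: 0.0
```

```bash
python3 - <<'E'
from h import *
s,R=st()
c=cap('wrist','w5.png');im=c['img'].astype(int)
m=((im[...,0]-np.maximum(im[...,1],im[...,2]))>60).astype(np.uint8)
n,_,q,ce=cv2.connectedComponentsWithStats(m)
P=[ce[i] for i in range(1,n) if q[i,4]>8 and 150<ce[i][0]<380]
for p in P: print(p)
k=onz(c,P[0],.121);d=onz(c,P[1],.07);L=np.linalg.norm((k-d)[:2]);print('knobdist',np.sqrt(L*L-.058**2))
cv2.imwrite('pics/w5c.png',cv2.resize(im[60:260,150:400].astype(np.uint8),None,fx=3,fy=3,interpolation=cv2.INTER_CUBIC)[:,:,::-1])
E
```

```text
t 19.6333 pos [0.5586 0.0019 0.2223] xaz 76.19 z [-1.5e-03  4.0e-04 -1.0e+00] F [-0.17 -0.29  0.07] T [-0.018  0.09  -0.012] gap 0.0529 ff 0.0 j6 0.183
[252.62916667 104.575     ]
[301.075 192.1  ]
knobdist 0.09936206361958352
```

View pics/w5c.png

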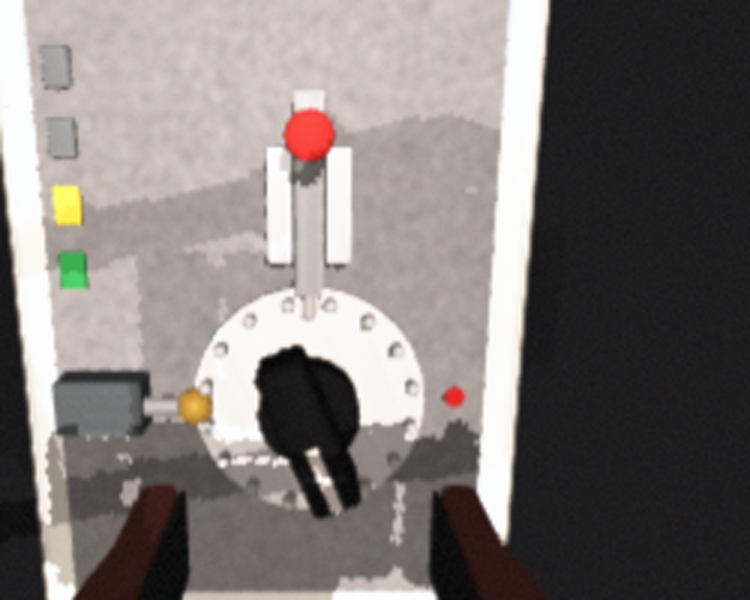

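The bolt's nose sits between two pins, with the knob at (309,133) in the crop. The measured knob distance is 99.4 mm against the nominal 98 mm. To be sure it's fully in, I'll push the knob from behind with shut fingers.

Call:
arm_command --pt "0 0 0 0.5 -0.03 0 0" --pt "0 0 0 0.5 0 0 0" --pt "0 0 0 0.5 0 0 0" --pt "0 0 0 0.5 0 0 0" --pt "0 0 0 0.5 0 0 0" --pt "0 0 0 0.5 0 0 0" --pt "0 0 0 0 0 0 0" --pt "0 0 0 0 0 0 0"

```text
time: 20.35
tool_pos: [0.5862, 0.1192, 0.2229]
orientation: [0.786, 0.618, -0.0, -0.0]
wrist_force: [-0.2, -0.5, -0.3]
finger_gap: 0.0033
finger_force: 0.0
```

Call:
arm_command --pt "0 0 0 0 0 0.3 0" --pt "0 0 0 0 0 0.3 0" --pt "0 0 0 0 0 0.3 0" --pt "0 0 0 0 0 0.3 0" --pt "0 0 0 0 0 0.3 0" --pt "0 0 0 0 0 0.3 0" --pt "0 0 0 0 0 0.3 0" --pt "0 0 0 0 0 0.3 0" --pt "0 0 0 0 0 0.3 0" --pt "0 0 0 0 0 0.3 0" --pt "0 0 0 0 0 0.06 0" --pt "0 0 0 0 0 0 0"

```text
time: 21.35
tool_pos: [0.5856, 0.1178, 0.0994]
orientation: [0.787, 0.617, -0.001, -0.001]
wrist_force: [-0.6, -0.9, 0.6]
finger_gap: 0.0002
finger_force: 0.0
```

Call:
arm_command --pt "0 0 0 -0.05 0 0 0" --pt "0 0 0 -0.05 0 0 0" --pt "0 0 0 -0.05 0 0 0" --pt "0 0 0 -0.05 0 0 0" --pt "0 0 0 -0.05 0 0 0" --pt "0 0 0 -0.05 0 0 0" --pt "0 0 0 -0.05 0 0 0" --pt "0 0 0 0 0 0 0" --pt "0 0 0 0 0 0 0"

```text
time: 22.1
tool_pos: [0.5829, 0.1041, 0.1011]
orientation: [0.787, 0.617, 0.0, -0.0]
wrist_force: [0.3, -0.3, 0.5]
finger_gap: 0.0003
finger_force: 0.0
```

```bash
python3 - <<'E'
from h import *
s,R=st();print('tool F',R.T@s['wrist_force'])
E
```

```text
t 22.1 pos [0.5829 0.1041 0.1011] xaz 76.12 z [ 0.e+00  1.e-04 -1.e+00] F [ 0.3  -0.35  0.51] T [ 0.002  0.094 -0.035] gap 0.0003 ff 0.0 j6 0.361
tool F [-0.26454844  0.37311303 -0.50882653]
```

Call:
arm_command --pt "0 0 0 -0.03 0 0 0" --pt "0 0 0 -0.03 0 0 0" --pt "0 0 0 -0.03 0 0 0" --pt "0 0 0 0 0 0 0" --pt "0 0 0 0 0 0 0"

```text
time: 22.52
tool_pos: [0.5824, 0.1026, 0.1012]
orientation: [0.787, 0.617, 0.002, -0.001]
wrist_force: [2.6, 6.0, -0.8]
finger_gap: 0.0005
finger_force: 3.3
```

```bash
python3 - <<'E'
from h import *
s,R=st();print('tool F',R.T@s['wrist_force'])
E
```

```text
t 22.5167 pos [0.5824 0.1026 0.1012] xaz 76.22 z [ 0.0013  0.0032 -1.    ] F [ 2.59  6.04 -0.77] T [ 0.998 -0.236  0.035] gap 0.0005 ff 3.2563689413291286 j6 0.356
tool F [6.47795391 1.07556019 0.79303237]
```

Call:
arm_command --pt "0 0 0 -0.03 0 0 0" --pt "0 0 0 -0.03 0 0 0" --pt "0 0 0 0 0 0 0" --pt "0 0 0 0 0 0 0"

```text
time: 22.85
tool_pos: [0.5823, 0.1023, 0.1014]
orientation: [0.786, 0.618, 0.003, -0.002]
wrist_force: [4.3, 11.9, -1.6]
finger_gap: 0.0007
finger_force: 6.4
```

```bash
python3 - <<'E'
from h import *
s,R=st();print('tool F',R.T@s['wrist_force'])
E
```

```text
t 22.85 pos [0.5823 0.1023 0.1014] xaz 76.31 z [ 0.0028  0.0067 -1.    ] F [ 4.27 11.89 -1.56] T [ 2.055 -0.607 -0.012] gap 0.0007 ff 6.446285638958216 j6 0.352
tool F [12.55376578  1.32721085  1.65007922]
```

The bolt is hard against its stop: 12.5 N with no further travel. I'll back off, rise and hand in.

Call:
arm_command --pt "0 0 0 0.2 0 0 0" --pt "0 0 0 0.2 0 0 0" --pt "0 0 0 0 0 -0.4 0" --pt "0 0 0 0 0 -0.8 0" --pt "0 0 0 0 0 -0.8 0" --pt "0 0 0 0 0 -0.8 0" --pt "0 0 0 0 0 -0.4 0" --pt "0 0 0 -0.4 0 0 0" --pt "0 0 0 -0.6 0 0 0" --pt "0 0 0 -0.6 0 0 0" --pt "0 0 0 -0.6 0 0 0" --pt "0 0 0 -0.6 0 0 0"

```text
time: 23.85
tool_pos: [0.5581, 0.0043, 0.229]
orientation: [0.787, 0.617, -0.0, 0.0]
wrist_force: [0.0, -0.1, -0.4]
finger_gap: 0.0003
finger_force: 0.0
```

Call:
arm_command --pt "0 0 0 0 0 0 0" --pt "0 0 0 0 0 0 0" --pt "0 0 0 0 0 0 0" --pt "0 0 0 0 0 0 0"

```text
time: 24.18
tool_pos: [0.5587, 0.0061, 0.2289]
orientation: [0.787, 0.617, -0.0, -0.0]
wrist_force: [0.4, 1.2, -0.6]
finger_gap: 0.0009
finger_force: 0.0
```

```bash
python3 - <<'E'
from h import *
s,R=st()
c=cap('wrist');im=c['img'].astype(int)
m=((im[...,0]-np.maximum(im[...,1],im[...,2]))>60).astype(np.uint8)
n,_,q,ce=cv2.connectedComponentsWithStats(m)
P=[ce[i] for i in range(1,n) if q[i,4]>8 and 150<ce[i][0]<380]
k=onz(c,P[0],.121);d=onz(c,P[1],.07);L=np.linalg.norm((k-d)[:2]);print('knobdist',np.sqrt(L*L-.058**2))
print(manip.hand_in())
E
```

```text
t 24.1833 pos [0.5587 0.0061 0.2289] xaz 76.2 z [-3.e-04  1.e-04 -1.e+00] F [ 0.39  1.15 -0.57] T [-0.071  0.024 -0.002] gap 0.0009 ff 0.0 j6 0.191
knobdist 0.09932264513974838
the job is handed in; nothing more can be done
None
```

The dial was turned back to its zero stop and then clockwise to the third click, the lock bolt was pushed in until it hit a hard stop, and the job was handed in at about 24 s with the gripper clear of everything; no verdict came back.

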